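# Clip the D-eye brush onto the snap hook

## Task

Take the brush with the D-shaped eye out of the acrylic stand and clip it onto the snap hook: press one side of its eye gently against the hook's sprung gate until it passes inside and the gate shuts behind it, then slide it along onto the hook's fixed nose, off the gate, and leave it hanging there by its eye. Use no more than about 12 N on the hook, and leave the other things where they are.

Things in the scene. Friction and masses are not known exactly. Their poses are not given: they have to be found in the camera images.
- brush: Short brush with a D-shaped eye, 161 mm tall, about 0.12 kg, upright in one of the stand's three holes. Origin: centre of its underside; z up its length, x across the width of the eye. Round bristle head 34 mm across up to 42 mm, neck 16 mm across up to 66 mm, then the flat eye in the x-z plane. Symmetric front to back and side to side.
- eye (a point): Middle of the brush's eye, 86 mm above its underside; axes as the brush. Eye, by bar centre lines: 8 mm lower bar 20 mm below this point; upright 7 mm round side bars at x = -25 and +25 mm, from 20 mm below to 14 mm above it; roof of two sloping 7 mm bars from there to the middle, 26 mm above.
- stub (a point): Point to grip: on the axis of the square stub (18 x 18 mm, sides along x and y) that rises above the eye from 111 to 161 mm above the brush's underside; this point is at 138 mm.
- bracket: Fixed bracket that carries the snap hook. Origin: on the shelf under its 30 x 30 mm post (212 mm high); z up; pushing into the hook is +x; y sideways. The hook is a level loop of 8 mm dark steel bar, centre line 200 mm up, on the post's -x side. Its shank is clamped with the front of the loop anywhere from 95 to 135 mm before the origin: not measured, feel or see it. Clamp holds 50 N.
- hook_mid (a point): Fixed point of the bracket at the middle of that range (x = -115, y = 0, z = 200 mm); axes as the bracket. The real front of the loop is up to 20 mm nearer or farther along x. Front, along y: fixed nose from y = +43 (outer corner) to +8 mm (round tip); gate, 6 mm bar, hinge at y = -30, tip at +7 mm. Back bar 39 mm behind the front (centre lines).
- entry (a point): Fixed point 1 mm to +y of hook_mid, in line with the place to push: a 7 mm bar pushed along +x here first meets the gate 6.5 mm before the loop's front, clears its tip about 30 mm later (push rises from about 2 to 7 N, then vanishes) and would strike the back bar 38 mm after first touch. Keep brush and hook below 15 N.
- gate (a joint): Turn of the hook's gate about its upright hinge, rad: 0 = shut, positive = pushed inwards, stop at 1.1. A spring shuts it.
- stand: Clear acrylic stand block, 80 x 200 x 25 mm, fixed, with three round holes, 39 mm across and 20 mm deep, in a row 60 mm apart along its y. Origin: centre of its underside.
- round_brush: Bystander: brush with a plain round wooden handle 18 mm thick and no eye, 85 mm tall, in the stand. Origin: centre of its underside.
- slim_brush: Bystander: brush with a thin wooden handle 12 mm thick and no eye, 95 mm tall, in the stand. Origin: centre of its underside.
- sprayer: Bystander: blue plastic bottle with two spray heads, 84 mm across, 174 mm tall. Origin: centre of its underside.
- pad_plate: Bystander: round aluminium pad plate lying flat, 120 mm across, 17 mm high. Origin: centre of its underside.
Mind the look-alikes: they are no part of the job. Of the things like the brush, leave any that is red; of the rest the larger one is meant.

How it is judged:
On the way, in this order (a step that is already met when the one before it is completed fails the run):
1. the brush is lifted out of the stand (height (world z) of brush above 0.04 m), for 0.1 s.
2. the brush presses the gate open (value of joint gate above 0.35 rad and contact force between brush and bracket above 0.5 N), for 0.05 s.
At the end, for the whole second after the job is handed in: The brush hangs at rest by its eye from the hook's fixed nose (eye centre 9 to 38 mm to the bracket's +y side, 170 to 198 mm above the shelf, tilted less than 0.5 rad), carried by the hook, with the gate shut (under 0.08 rad) (value of joint gate below 0.08 rad and x of eye in the frame of bracket between -0.165 and -0.065 m and y of eye in the frame of bracket between 0.009 and 0.038 m and height (world z) of eye between 0.17 and 0.198 m and angle between brush's own z axis and vertical below 0.5 rad and contact force between brush and bracket above 0.4 N and linear speed of brush below 0.04 m/s); the robot touches nothing.
It fails at once if the brush and the hook press on each other with more than 15 N (contact force between brush and bracket above 15 N).
It fails at once if the robot itself presses on the hook or bracket with more than 15 N (contact force between any of the fingers, the arm and bracket above 15 N).
It fails at once if another brush, the sprayer or the pad plate is moved by more than 30 mm (distance of any of round_brush, slim_brush, sprayer, pad_plate from where it was at the start of the episode above 0.03 m).
It also fails if it takes over 67 s, if anything falls off the work surface, if the arm or the gripper's body presses on something with over 40 N, if the wrist force passes 120 N, or if a joint passes its speed limit or range.

## Robot

A 6-joint arm with a two-finger parallel gripper is mounted at the origin on the work surface. World frame = base frame: x ahead of the robot, y to its left, z up, the work surface at z = 0. Lengths are in m, angles in rad, forces in N, time in s.
With the tool pointing down it reaches from about 0.4 to 0.825 m from the base axis. Payload 7 kg.
Tool frame: the origin (TCP) lies between the finger pads; the fingertips stand 8 mm ahead of it and the grasp point (between the pads) lies 11 mm behind it (arm.finger_overhang is the distance from the TCP to the fingertips, in m); z points along the fingers, y is the line along which they close (so a half turn about z gives the same grasp; the last joint's range is limited). The gripper opens to 88 mm and grips with 3 to 60 N. Pads are 19 mm wide; open, the fingers measure 130 mm over their backs; the gripper's body (78 mm by 193 mm) begins 47 mm behind the grasp point.
Start: joints at [-0.984, 0.359, 0.012, 0, -1.224, -0.288], TCP at [0.199, -0.645, 0.235] pointing down, gripper open.
Joint ranges: [-3.07, 3.07], [-1.43, 2.12], [-1.02, 1.25], [-3.03, 1.67], [-3.05, -0], [-3.03, 3.03]. Speed limits (rad/s): [2.39, 2.39, 3.01, 3.14, 3.14, 3.14].

## Interface

Orientations are given as [roll, pitch, yaw] about the fixed x, y, z axes, in that order (R = Rz(yaw) Ry(pitch) Rx(roll)).
In Python, from station import arm gives the robot as it stands.
- The arm moves only by the tool move_arm, never from a script. Its argument "rows" is text: rows parted by semicolons, each of 7 numbers parted by spaces: the turn, a rotation vector about the tool's x, y, z in degrees, then the shift along the tool's x, y, z in m, then the finger opening in m, from 0 to 0.0876. A call has 1 to 8 rows; each row shifts and turns the commanded pose from where the row before left it, along the tool's axes as they then stand; what a row does not reach is not made up. A row lasts 1/8 s, in which the tool goes at most 62.5 mm and 10.7 degrees, less where a joint would pass 70% of its speed; a pose out of reach is approached as far as the arm can. A call is refused whole if a number of a shift passes 0.0625 or a number of a turn 10.7, either way. A call with a gripper value outside its range is refused whole. The fingers move at their own pace and stop on an object; "squeeze" is the grip in N (left out, the last holds). Time passes only in rows, so rows that do not move let the fingers close. It gives the time, the measured TCP pose, the force, the opening and the grip force at its end, in the units of the state.
- arm.get_state(): the state, without advancing time (a new reading comes with each control period).
- arm.grab_frame(name): name is "scene" or "top" or "wrist"; returns (picture, depth): 400x640x3 uint8, blue, green, red; 400x640 float32, m along the optical axis (not along the pixel's ray), 0 where there is no reading.
- arm.camera_model(name): a dict with "mtx" (3x3 intrinsics, pixels), "camera_from_world" (4x4, takes a point from world to camera coordinates); the wrist camera has in their place "mount" (4x4, takes a point from camera to tool coordinates, whose origin is the TCP and whose axes are the flange's). Camera axes: x right, y down, z forward; pixel columns grow to the right and rows downward; lengths in m; the calibration is good to about 2 mm. The wrist camera is an equidistant fisheye: a pixel r from the principal point sees the ray r / f radians off the axis. A picture is of the moment at which its call begins: read the wrist's pose just before it. camera_model takes no time and is no camera call.
- arm.job_done(): hands the job in; it is judged then, once.
The state is a dict: "t": time; "q": joint angles; "qd": joint speeds; "joint_efforts": joint torques, N m; "eef_pos": TCP position; "ee_rot": TCP orientation; "force": force on the tool from outside, world axes, zero at the start; "moment": the same for the moment, N m; "width": finger opening in m; "gripper_force": force on a finger pad.
Only numpy, scipy, OpenCV 4.12 (cv2) and the standard library are available. Lean on these libraries where they do the work, as an engineer would, in place of code of your own. Each camera call takes 0.05 s, during which the arm holds its last target. There are 200 camera calls.

## Working session

There is one attempt and no reset: what is moved stays moved. The work goes in short steps, Python scripts to look and compute and a tool call to move; the robot and the scene stay as the last step left them, time stands still between calls to the robot, and variables do not carry over. Pictures are saved under pics/ and viewed, at most 10 in all, crops included, and the job is handed in when it is done.

Besides the shell and the picture viewer there is one more tool, called after ">>>" by a JSON object that holds its "fn" and its "kwargs". move_arm: Moves the arm, as the interface text tells. Its arguments: {"type":"object","properties":{"rows":{"type":"string"},"squeeze":{"type":"number"}},"required":["rows"]}

```bash
ls; mkdir -p pics; python3 - <<'E'
from station import arm
import cv2,numpy as np
s=arm.get_state();print(s)
for n in("scene","top"):
    p,d=arm.grab_frame(n);cv2.imwrite(f"pics/{n}0.png",p);np.save(f"pics/{n}0.npy",d)
    m=arm.camera_model(n);print(n,m['mtx'],np.round(m['camera_from_world'],3))
print(arm.camera_model("wrist"))
E
```

```text
pics
{'t': 0.0, 'q': array([-9.83867658e-01,  3.59351432e-01,  1.10337275e-02, -3.41829967e-04,
       -1.22408532e+00, -2.88088462e-01]), 'qd': array([ 0.00150448, -0.00094534,  0.0010211 ,  0.00134098,  0.00068883,
       -0.00012221]), 'joint_efforts': array([ 1.96751098e-03, -5.82718635e+01,  2.93060446e+01,  6.99743092e+00,
        6.93333917e-03, -1.54333497e-04]), 'eef_pos': array([ 0.19854755, -0.64463106,  0.23363616]), 'ee_rot': array([ 3.13996086e+00, -1.48439779e-04, -2.84286874e+00]), 'force': array([ 0.74980879,  0.07183717, -0.35515276]), 'moment': array([0.01914059, 0.01980553, 0.05682964]), 'gripper_force': 0.0, 'width': 0.0875786500515084}
scene [[448.92884133   0.         322.63537004]
 [  0.         448.92884133 201.90939351]
 [  0.           0.           1.        ]] [[ 0.328  0.945  0.005 -0.236]
 [ 0.573 -0.195 -0.796 -0.24 ]
 [-0.751  0.264 -0.605  1.611]
 [ 0.     0.     0.     1.   ]]
top [[397.41918442   0.         321.52656424]
 [  0.         397.41918442 198.68748564]
 [  0.           0.           1.        ]] [[ 0.021 -1.    -0.001  0.029]
 [-0.984 -0.021 -0.178  0.605]
 [ 0.178  0.005 -0.984  0.884]
 [ 0.     0.     0.     1.   ]]
{'mtx': array([[309.70691629,   0.        , 318.8121545 ],
       [  0.        , 309.70691629, 203.18367143],
       [  0.        ,   0.        ,   1.        ]]), 'mount': array([[ 2.76026256e-04, -9.59230098e-01, -2.82626154e-01,
         7.67027660e-02],
       [ 9.99999908e-01,  1.71560859e-04,  3.94372171e-04,
         2.14309572e-04],
       [-3.29806070e-04, -2.82626237e-01,  9.59230057e-01,
        -1.49515337e-01],
       [ 0.00000000e+00,  0.00000000e+00,  0.00000000e+00,
         1.00000000e+00]])}
```

View pics/scene0.png

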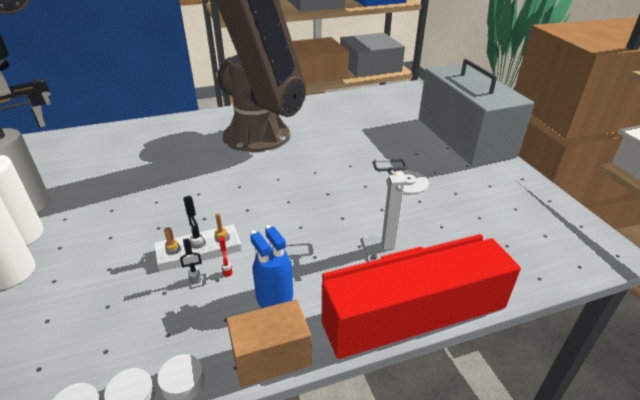

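View pics/top0.png

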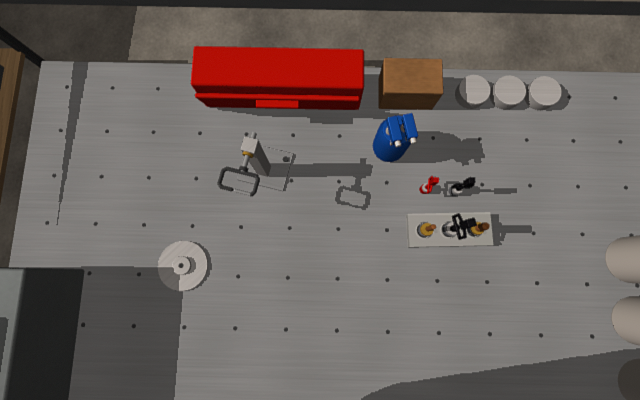

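The scene view shows the stand at about (198,248) and the bracket at (392,210). The top view shows the stand at (450,229), the hook loop at (238,180) and the bracket post at (250,148).
There are three candidates in the top view: black in the stand's middle hole (458,226), a smaller black one on the table (462,187), and a red one (429,185). The one in the stand fits: it isn't red, it's the larger, and it's in a hole. I'll confirm this in a crop.

```bash
python3 - <<'E'
import cv2,numpy as np
a=cv2.imread('pics/scene0.png')[185:285,145:245];b=cv2.imread('pics/top0.png')
r=lambda i,w,h:cv2.resize(i,(w,h),interpolation=cv2.INTER_CUBIC)
o=np.hstack([r(a,400,400),r(b[170:250,400:500],400,320).copy() if 0 else r(b[165:255,405:495],400,400)])
o=np.vstack([o,np.hstack([r(b[125:205,205:305],250,200),r(cv2.imread('pics/scene0.png')[150:190,365:435],350,200),np.zeros((200,200,3),np.uint8)])])
cv2.imwrite('pics/crop0.png',o)
E
```

```text
(no output)
```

View pics/crop0.png

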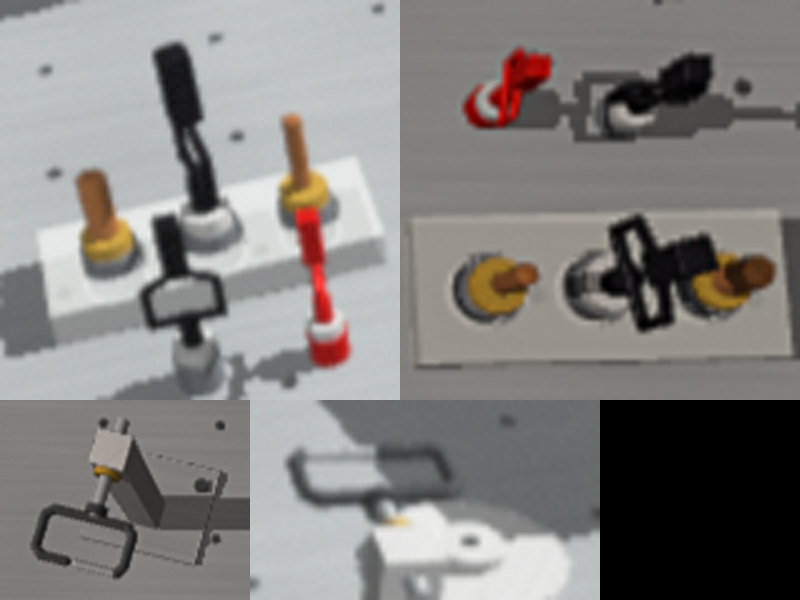

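The crop confirms it: the larger black D-eye brush stands in the stand's middle hole, with the small black and red ones behind it. In the hook crop the dark nose is at the lower left, the thin light gate is to its right, and the post is at the top.

```bash
cat > h.py <<'E'
from station import arm
import cv2,numpy as np
from scipy.spatial.transform import Rotation as R
def cloud(n,d,cm=None):
    m=cm or arm.camera_model(n);K=m['mtx'];v,u=np.mgrid[:400,:640]
    P=np.stack([(u-K[0,2])/K[0,0]*d,(v-K[1,2])/K[1,1]*d,d],-1)
    T=np.linalg.inv(m['camera_from_world']);return P@T[:3,:3].T+T[:3,3]
def plane(n,uv,z):
    m=arm.camera_model(n);T=np.linalg.inv(m['camera_from_world'])
    r=T[:3,:3]@np.linalg.inv(m['mtx'])@np.r_[uv,1];return T[:3,3]+r*(z-T[2,3])/r[2]
E
python3 - <<'E'
from h import *
for n,reg,hk in(('top',(200,260,400,500),(125,205,205,305)),('scene',(190,285,145,250),(150,260,365,435))):
    p=cv2.imread(f'pics/{n}0.png').astype(int);W=cloud(n,np.load(f'pics/{n}0.npy'))
    dark=p.max(2)<60; z=W[...,2]
    def sel(reg,mk):
        m=np.zeros((400,640),bool);a,b,c,d=reg;m[a:b,c:d]=1;return W[m&mk]
    for lo,hi in((.06,.075),(.08,.1),(.1,.113),(.12,.14),(.14,.16),(.162,.18)):
        q=sel(reg,dark&(z>lo)&(z<hi))
        if len(q)>2:print(n,'brush',lo,len(q),q.mean(0).round(4),(np.ptp(q,0)).round(3))
    q=sel(hk,(p.max(2)<90)&(z>.18)&(z<.215))
    if len(q)>5:
        print(n,'hook',len(q),q.mean(0).round(4),q.min(0).round(3),q.max(0).round(3));np.save(f'pics/hk_{n}.npy',q)
    q=sel(hk,(p.min(2)>110)&(z>.2)&(z<.225));
    if len(q)>5: print(n,'post',len(q),q.mean(0).round(4),q.min(0).round(3),q.max(0).round(3))
p=cv2.imread('pics/top0.png')
g=cv2.inRange(cv2.cvtColor(p,cv2.COLOR_BGR2GRAY),135,255);g[:205]=0;g[255:]=0;g[:,:400]=0;g[:,500:]=0
W=cloud('top',np.load('pics/top0.npy'));m=(abs(W[...,2]-.025)<.006);m[:205]=0;m[255:]=0;m[:,:400]=0;m[:,500:]=0
q=W[m][:,:2].astype(np.float32);print('stand',len(q),cv2.minAreaRect(q))
E
```

```text
top brush 0.06 65 [ 0.5421 -0.2751  0.0716] [0.05  0.069 0.013]
top brush 0.08 29 [ 0.5417 -0.2902  0.0879] [0.052 0.068 0.019]
top brush 0.1 31 [ 0.5417 -0.2663  0.1095] [0.051 0.017 0.013]
top brush 0.12 30 [ 0.5394 -0.2601  0.1312] [0.017 0.02  0.019]
top brush 0.14 28 [ 0.5388 -0.2597  0.1512] [0.015 0.005 0.018]
top brush 0.162 69 [ 0.541  -0.2671  0.1664] [0.017 0.019 0.007]
top hook 473 [0.6296 0.2012 0.2031] [0.581 0.166 0.18 ] [0.71  0.25  0.214]
top post 276 [0.6698 0.1909 0.2103] [0.583 0.173 0.201] [0.712 0.216 0.216]
scene brush 0.06 35 [ 0.5929 -0.2779  0.0686] [0.109 0.047 0.015]
scene brush 0.08 45 [ 0.5962 -0.2777  0.091 ] [0.132 0.044 0.02 ]
scene brush 0.1 38 [ 0.624  -0.2814  0.1074] [0.092 0.032 0.013]
scene brush 0.12 76 [ 0.5813 -0.2751  0.1285] [0.106 0.033 0.019]
scene brush 0.14 51 [ 0.5496 -0.2686  0.1496] [0.008 0.016 0.019]
scene brush 0.162 33 [ 0.5474 -0.2694  0.1661] [0.014 0.016 0.007]
scene hook 115 [0.6223 0.2098 0.2033] [0.592 0.166 0.197] [0.642 0.244 0.209]
scene post 251 [0.6658 0.1872 0.2086] [0.582 0.165 0.2  ] [0.713 0.214 0.215]
stand 1932 ((0.5422937273979187, -0.26861631870269775), (0.08059259504079819, 0.20275311172008514), 2.328230857849121)
```

```bash
python3 - <<'E'
from h import *
p=cv2.imread('pics/top0.png');W=cloud('top',np.load('pics/top0.npy'));z=W[...,2]
dk=((p.max(2)<90)&(z>.185)&(z<.215)).astype(np.uint8)
dk[:160]=0;dk[205:]=0;dk[:,:205]=0;dk[:,270:]=0
vs,us=np.nonzero(dk);P=np.array([plane('top',(u,v),.2) for u,v in zip(us,vs)])[:,:2].astype(np.float32)
print('hook rect',cv2.minAreaRect(P),cv2.boxPoints(cv2.minAreaRect(P)).round(4).tolist())
# left nose part front: print mask
for r in range(160,200): print(r,''.join('#' if x else '.' for x in dk[r,212:266]))
# eye yaw
m=(p.max(2)<60)&(z>.075)&(z<.118);m[:205]=0;m[255:]=0;m[:,:448]=0;m[:,473:]=0
q=W[m][:,:2].astype(np.float32);print(len(q),cv2.minAreaRect(q))
E
```

```text
hook rect ((0.6221474409103394, 0.20610655844211578), (0.08158857375383377, 0.06891000270843506), 78.26774597167969) [[0.5800999999046326, 0.17319999635219574], [0.647599995136261, 0.15919999778270721], [0.6642000079154968, 0.23899999260902405], [0.5967000126838684, 0.2531000077724457]]
160 ...................................##.................
161 ...................................##.................
162 ..................................##..................
163 ..................................##..................
164 ..................................##..................
165 .................................##...................
166 ............................###.#.#...................
167 .............######.........#######...................
168 ...........#########.##....#########..................
169 ..........##########################..................
170 .........#######.############..#####..................
171 .........#####.....##########.######..................
172 .........####..........################...............
173 ........####...............##############
[... 958 characters left out ...]
190 ................#####....................####.........
191 ........................................#####.........
192 .......................................#####..........
193 ......................................######..........
194 ......................................#####...........
195 ......................................###.............
196 ......................................................
197 ......................................................
198 ......................................................
199 ......................................................
102 ((0.5411463975906372, -0.2670489549636841), (0.05375281721353531, 0.0062248888425529), 15.108181953430176)
```

>>> {"fn": "move_arm", "kwargs": {"rows": "0 0 0 -0.044 0.026 0 0.0876;0 0 0 -0.044 0.026 0 0.0876;0 0 0 -0.044 0.026 0 0.0876;0 0 0 -0.044 0.026 0 0.0876;0 0 0 -0.044 0.026 0 0.0876;0 0 0 -0.044 0.026 0 0.0876;0 0 0 -0.044 0.026 0 0.0876;0 0 0 -0.044 0.026 0 0.0876", "squeeze": 50}}

```text
t: 1.1
eef_pos: [0.4746, -0.3412, 0.2344]
ee_rot: [3.141, -0.0, -2.843]
force: [-0.4, -0.8, 0.2]
width: 0.087
gripper_force: 0.0
```

>>> {"fn": "move_arm", "kwargs": {"rows": "0 0 0 -0.0435 0.026 0 0.0876;0 0 0 -0.043 0.0267 0 0.0876;0 0 -10 0 0 0 0.0876;0 0 -10 0 0 0 0.0876;0 0 -10 0 0 0 0.0876;0 0 -10 0 0 0 0.0876;0 0 -10 0 0 0 0.0876;0 0 -10 0 0 0 0.0876"}}

```text
t: 2.1
eef_pos: [0.5407, -0.2667, 0.2341]
ee_rot: [3.141, 0.0, -1.79]
force: [0.1, -0.0, -0.9]
width: 0.0878
gripper_force: 0.0
```

>>> {"fn": "move_arm", "kwargs": {"rows": "0 0 -10 0 0 0 0.0876;0 0 -10 0 0 0 0.0876;0 0 -8 0 0 0 0.0876;0 0 0 0 0 0 0.0876;0 0 0 0 0 0 0.0876"}}

```text
t: 2.72
eef_pos: [0.5409, -0.2668, 0.2343]
ee_rot: [3.141, 0.0, -1.31]
force: [-0.2, 0.4, 0.1]
width: 0.0878
gripper_force: 0.0
```

```bash
python3 - <<'E'
from h import *
s=arm.get_state();print(s['t'],s['eef_pos'],np.degrees(s['ee_rot']),s['q'])
p,d=arm.grab_frame('wrist');cv2.imwrite('pics/w1.png',p);np.save('pics/w1.npy',d)
E
```

```text
2.725 [ 0.54087888 -0.26679373  0.2343239 ] [ 1.79978190e+02  1.48075667e-02 -7.50548747e+01] [-1.34655817e-01  2.41906476e-01 -1.53335849e-01 -9.94860963e-05
 -1.17600485e+00  3.95535795e-01]
```

View pics/w1.png

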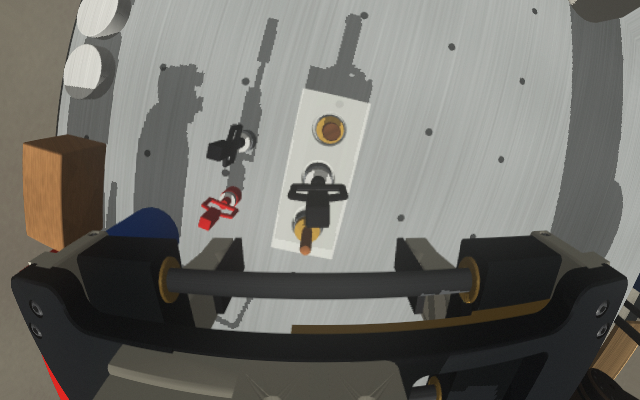

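The stub is at (317,210) between the open fingers, and the eye lies level across the image at (318,191). That means the yaw is aligned. A quick numeric check of the stub top comes next.

```bash
cat >> h.py <<'E'
def wcloud(d,pos,rpy):
    m=arm.camera_model('wrist');K=m['mtx'];v,u=np.mgrid[:400,:640]
    x=u-K[0,2];y=v-K[1,2];r=np.hypot(x,y)+1e-9;th=r/K[0,0]
    P=np.stack([x/r*np.tan(th)*d,y/r*np.tan(th)*d,d],-1)
    M=m['mount'];P=P@M[:3,:3].T+M[:3,3]
    return P@R.from_euler('xyz',rpy).as_matrix().T+pos
E
python3 - <<'E'
from h import *
s=arm.get_state();W=wcloud(np.load('pics/w1.npy'),s['eef_pos'],s['ee_rot']);p=cv2.imread('pics/w1.png')
m=np.zeros((400,640),bool);m[170:232,285:352]=1;dk=m&(p.max(2)<70)
for lo,hi in((.16,.175),(.12,.16),(.08,.115)):
    q=W[dk&(W[...,2]>lo)&(W[...,2]<hi)]
    print(lo,len(q),q.mean(0).round(4),q[:,2].max().round(4),cv2.minAreaRect(q[:,:2].astype(np.float32)))
E
```

```text
0.16 528 [ 0.5425 -0.2689  0.1651] 0.1671 ((0.5422995686531067, -0.26799270510673523), (0.016630850732326508, 0.017805524170398712), 14.981575965881348)
0.12 270 [ 0.5443 -0.2763  0.1422] 0.1592 ((0.5441288352012634, -0.2759121060371399), (0.017937297001481056, 0.0025749164633452892), 12.95655632019043)
0.08 294 [ 0.5424 -0.269   0.1064] 0.1149 ((0.5423669815063477, -0.26826393604278564), (0.05538521707057953, 0.0063210101798176765), 14.497479438781738)
```

>>> {"fn": "move_arm", "kwargs": {"rows": "0 0 0 0.0015 -0.001 0.035 0.0876;0 0 0 0 0 0.035 0.0876;0 0 0 0 0 0.032 0.0876;0 0 0 0 0 0 0.0876;0 0 0 0 0 0 0;0 0 0 0 0 0 0;0 0 0 0 0 0 0;0 0 0 0 0 0 0", "squeeze": 50}}

```text
t: 3.78
eef_pos: [0.5426, -0.2681, 0.1332]
ee_rot: [-3.141, -0.0, -1.307]
force: [-0.3, 0.2, 0.1]
width: 0.0531
gripper_force: 0.0
```

>>> {"fn": "move_arm", "kwargs": {"rows": "0 0 0 0 0 0 0;0 0 0 0 0 0 0;0 0 0 0 0 -0.02 0;0 0 0 0 0 -0.04 0;0 0 0 0 0 -0.04 0;0 0 0 0 0 -0.04 0;0 0 0 0 0 0 0;0 0 0 0 0 0 0"}}

```text
t: 4.78
eef_pos: [0.5419, -0.2677, 0.2718]
ee_rot: [3.141, 0.001, -1.307]
force: [0.1, -0.1, -1.2]
width: 0.0163
gripper_force: 50.0
```

The force shows the brush is held, but the fingers may have finished closing during the lift, so I need to check the grip height.

```bash
python3 - <<'E'
from h import *
s=arm.get_state();print(s['eef_pos'],s['force'],s['moment'],s['width'])
ps,ds=arm.grab_frame('scene')
W=cloud('scene',ds)
m=(ps.max(2)<70)&(abs(W[...,0]-.542)<.05)&(abs(W[...,1]+.268)<.05)
g=(ps.min(2)>60)
for lo in np.arange(.08,.30,.01):
    q=W[(abs(W[...,0]-.555)<.045)&(abs(W[...,1]+.268)<.045)&(W[...,2]>lo)&(W[...,2]<lo+.01)]
    if len(q):print(lo.round(3),len(q),q.mean(0).round(3),np.ptp(q,0).round(3))
u,v=0,0
C=arm.camera_model('scene');X=C['camera_from_world']@np.r_[s['eef_pos'],1];uv=C['mtx']@X[:3];uv/=uv[2];print(uv)
u,v=int(uv[0]),int(uv[1])
o=ps[max(0,v-40):v+80,u-60:u+60];a=cv2.resize(o,(480,int(480*o.shape[0]/120)),interpolation=cv2.INTER_CUBIC)
pw,dw=arm.grab_frame('wrist');np.save('pics/w2.npy',dw)
cv2.imwrite('pics/g1.png',np.hstack([a,cv2.resize(pw[100:340,220:420],(300,a.shape[0]))]))
E
```

```text
[ 0.5418864  -0.26772245  0.27178677] [ 0.06191019 -0.12812916 -1.18535563] [ 0.02432555  0.10118112 -0.041032  ] 0.01630235617334687
0.1 9 [ 0.557 -0.272  0.109] [0.007 0.023 0.004]
0.11 50 [ 0.556 -0.269  0.115] [0.02  0.033 0.01 ]
0.12 55 [ 0.556 -0.27   0.125] [0.016 0.033 0.01 ]
0.13 61 [ 0.555 -0.27   0.135] [0.023 0.033 0.009]
0.14 75 [ 0.551 -0.27   0.146] [0.028 0.031 0.01 ]
0.15 36 [ 0.549 -0.27   0.153] [0.027 0.025 0.009]
0.16 14 [ 0.549 -0.273  0.165] [0.007 0.008 0.008]
0.17 57 [ 0.546 -0.271  0.176] [0.053 0.02  0.009]
0.18 25 [ 0.543 -0.27   0.185] [0.057 0.02  0.01 ]
0.19 21 [ 0.547 -0.269  0.195] [0.053 0.019 0.01 ]
0.2 19 [ 0.559 -0.266  0.205] [0.051 0.019 0.009]
0.21 29 [ 0.557 -0.266  0.215] [0.024 0.013 0.01 ]
0.22 35 [ 0.549 -0.269  0.226] [0.019 0.021 0.009]
0.23 38 [ 0.549 -0.27   0.235] [0.017 0.02  0.01 ]
0.24 38 [ 0.549 -0.269  0.245] [0.013 0.02  0.01 ]
0.25 36 [ 0.549 -0.27   0.255] [0.016 0.021 0.01 ]
0.26 22 [ 0.551 -0.271  0.267] [0.033 0.027 0.009]
0.27 53 [ 0.561 -0.265  0.275] [0.036 0.03  0.009]
0.28 46 [ 0.564 -0.264  0.285] [0.013 0.024 0.01 ]
0.29 19 [ 0.566 -0.263  0.292] [0.011 0.021 0.006]
[179.189078   158.27461237   1.        ]
```

View pics/g1.png

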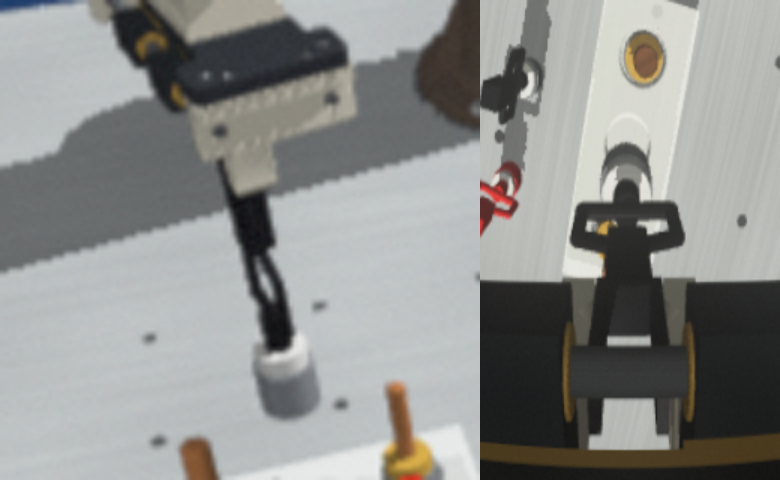

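The view shows the fingertips holding only the top of the stub: the brush underside is at about 0.106, so the grip is roughly 25–40 mm too high. I'll lower it back into the hole and regrasp.

>>> {"fn": "move_arm", "kwargs": {"rows": "0 0 0 0 0 0.03 0;0 0 0 0 0 0.03 0;0 0 0 0 0 0.02 0;0 0 0 0 0 0.01 0;0 0 0 0 0 0.004 0;0 0 0 0 0 0 0"}}

```text
t: 5.62
eef_pos: [0.5426, -0.2681, 0.1788]
ee_rot: [-3.141, -0.0, -1.307]
force: [-0.9, -0.3, -0.9]
width: 0.0159
gripper_force: 50.0
```

>>> {"fn": "move_arm", "kwargs": {"rows": "0 0 0 0 0 0.003 0;0 0 0 0 0 0 0"}}

```text
t: 5.88
eef_pos: [0.5424, -0.268, 0.1758]
ee_rot: [-3.141, -0.0, -1.307]
force: [0.5, -1.1, -0.8]
width: 0.0164
gripper_force: 50.0
```

>>> {"fn": "move_arm", "kwargs": {"rows": "0 0 0 0 0 0.002 0;0 0 0 0 0 0 0"}}

```text
t: 6.12
eef_pos: [0.5423, -0.268, 0.1735]
ee_rot: [3.142, 0.0, -1.307]
force: [0.2, 0.2, -0.9]
width: 0.0161
gripper_force: 50.0
```

>>> {"fn": "move_arm", "kwargs": {"rows": "0 0 0 0 0 0.002 0;0 0 0 0 0 0 0"}}

```text
t: 6.38
eef_pos: [0.5423, -0.268, 0.1713]
ee_rot: [3.141, 0.0, -1.307]
force: [0.4, 0.1, -1.2]
width: 0.0165
gripper_force: 50.0
```

>>> {"fn": "move_arm", "kwargs": {"rows": "0 0 0 0 0 0.0015 0;0 0 0 0 0 0 0"}}

```text
t: 6.62
eef_pos: [0.5429, -0.2683, 0.1708]
ee_rot: [-3.14, -0.001, -1.307]
force: [-0.3, -1.1, 3.1]
width: 0.0163
gripper_force: 50.0
```

The brush is on the hole's bottom. I'll open, go down to the right grip height, and close fully before lifting.

>>> {"fn": "move_arm", "kwargs": {"rows": "0 0 0 0 0 0 0.04;0 0 0 0 0 0 0.04;0 0 0 0 0 0 0.04;0 0 0 0 0 0 0.04;0 0 0 0 0 0.02 0.04;0 0 0 0 0 0.018 0.04;0 0 0 0 0 0 0.04;0 0 0 0 0 0 0"}}

```text
t: 7.62
eef_pos: [0.5428, -0.2682, 0.1327]
ee_rot: [-3.141, -0.001, -1.307]
force: [0.5, 0.5, 1.1]
width: 0.0342
gripper_force: 0.0
```

>>> {"fn": "move_arm", "kwargs": {"rows": "0 0 0 0 0 0 0;0 0 0 0 0 0 0;0 0 0 0 0 0 0;0 0 0 0 0 0 0;0 0 0 0 0 0 0;0 0 0 0 0 0 0"}}

```text
t: 8.38
eef_pos: [0.5427, -0.2682, 0.1327]
ee_rot: [-3.141, -0.001, -1.307]
force: [-0.4, 0.1, 5.9]
width: 0.0179
gripper_force: 50.0
```

>>> {"fn": "move_arm", "kwargs": {"rows": "0 0 0 0 0 -0.025 0;0 0 0 0 0 -0.05 0;0 0 0 0 0 -0.05 0;0 0 0 0 0 0 0;0 0 9 0 0 0 0;0 0 9 0 0 0 0;0 0 8.8 0 0 0 0;0 0 0 0 0 0 0"}}

```text
t: 9.38
eef_pos: [0.5418, -0.2678, 0.2557]
ee_rot: [3.139, 0.0, -1.774]
force: [-0.7, 0.5, -1.1]
width: 0.0183
gripper_force: 50.0
```

>>> {"fn": "move_arm", "kwargs": {"rows": "0 0 0 -0.04 0.01 0 0;0 0 0 -0.05 0.01 0 0;0 0 0 -0.05 0.01 0 0;0 0 0 -0.05 0.01 0 0;0 0 0 -0.05 0.01 0 0;0 0 0 -0.05 0.01 0 0;0 0 0 -0.05 0.01 0 0;0 0 0 -0.05 0.01 0 0"}}

```text
t: 10.38
eef_pos: [0.5424, 0.1317, 0.2565]
ee_rot: [3.141, -0.0, -1.77]
force: [1.3, -0.7, -1.8]
width: 0.0176
gripper_force: 50.0
```

>>> {"fn": "move_arm", "kwargs": {"rows": "0 0 0 -0.045 0.01 0 0;0 0 0 -0.03 0.01 0 0;0 0 0 -0.01 0 0 0;0 0 0 0 0 0 0;0 0 0 0 0 0 0"}}

```text
t: 11.0
eef_pos: [0.5405, 0.2164, 0.2569]
ee_rot: [3.141, -0.0, -1.774]
force: [0.3, -0.6, -1.2]
width: 0.018
gripper_force: 50.0
```

```bash
python3 - <<'E'
from h import *
s=arm.get_state();print(s['t'],s['eef_pos'],np.degrees(s['ee_rot']),s['force'],s['q'])
pw,dw=arm.grab_frame('wrist');np.save('pics/w3.npy',dw);cv2.imwrite('pics/w3.png',pw);np.save('pics/s3.npy',[s['eef_pos'],s['ee_rot']])
pt,dt=arm.grab_frame('top');cv2.imwrite('pics/top3.png',pt);np.save('pics/top3.npy',dt)
ps,ds=arm.grab_frame('scene');cv2.imwrite('pics/scene3.png',ps);np.save('pics/scene3.npy',ds)
r=lambda i,w,h:cv2.resize(i,(w,h),interpolation=cv2.INTER_CUBIC)
cv2.imwrite('pics/c3.png',np.vstack([np.hstack([r(pt[120:220,190:310],400,300),r(ps[120:220,340:460],400,300)]),np.hstack([r(pw[100:350],700,270),np.zeros((270,100,3),np.uint8)])]))
E
```

```text
11.0 [0.54054763 0.21639881 0.25685433] [ 1.79979519e+02 -2.41580235e-02 -1.01669805e+02] [ 0.34841724 -0.59742593 -1.23690457] [ 7.16451348e-01  1.93515668e-01 -1.64078048e-01 -3.09832738e-05
 -1.21375462e+00 -9.20117114e-01]
```

View pics/c3.png

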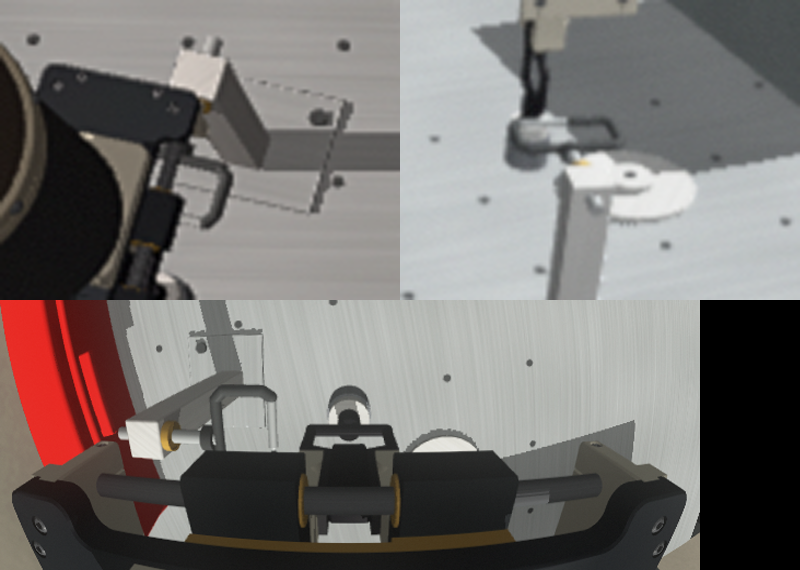

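The wrist view shows the eye at (350,437) in the crop, with the hook loop to its left at about (245,420) and a clear gap. The hook's hinge-side corner is visible at (272,392).

```bash
python3 - <<'E'
from h import *
pos,rpy=np.load('pics/s3.npy');W=wcloud(np.load('pics/w3.npy'),pos,rpy);p=cv2.imread('pics/w3.png')
Rm=R.from_euler('xyz',rpy).as_matrix();L=(W-pos)@Rm  # tool coords
b=np.stack([-L[...,1],-L[...,0],W[...,2]],-1)        # bracket-like axes about TCP
m=np.zeros((400,640),bool);m[170:246,185:262]=1
h=b[m&(abs(b[...,2]-.2)<.012)];print('hook',len(h),h.min(0).round(4),h.max(0).round(4))
for y in np.arange(-.05,.02,.005):
    q=h[(h[:,1]>y)&(h[:,1]<y+.005)]
    if len(q):
        f=q[q[:,0]<q[:,0].min()+.01];print('y',y.round(3),len(q),'xmin',q[:,0].min().round(4),'xmax',q[:,0].max().round(4),'zfront',f[:,2].mean().round(4))
m[:]=0;m[205:240,270:370]=1
e=b[m&(p.max(2)<70)&(b[...,2]>.19)&(b[...,2]<.24)];print('eye',len(e),e.min(0).round(4),e.max(0).round(4),e.mean(0))
print(cv2.minAreaRect(e[:,:2].astype(np.float32)))
# front line from top image depth
p=cv2.imread('pics/top3.png');
E
```

```text
hook 1750 [ 0.0459 -0.0342  0.1959] [0.0999 0.0137 0.2098]
y -0.035 297 xmin 0.0494 xmax 0.0877 zfront 0.2019
y -0.03 342 xmin 0.046 xmax 0.0913 zfront 0.2025
y -0.025 124 xmin 0.0459 xmax 0.0916 zfront 0.2021
y -0.02 126 xmin 0.0468 xmax 0.0923 zfront 0.2017
y -0.015 123 xmin 0.0469 xmax 0.0921 zfront 0.2018
y -0.01 141 xmin 0.0471 xmax 0.0999 zfront 0.2017
y -0.005 194 xmin 0.0471 xmax 0.0992 zfront 0.2017
y -0.0 191 xmin 0.0477 xmax 0.098 zfront 0.2016
y 0.005 173 xmin 0.0471 xmax 0.0996 zfront 0.2016
y 0.01 39 xmin 0.0484 xmax 0.0999 zfront 0.1994
eye 1255 [-0.0288 -0.0099  0.1901] [0.0276 0.0059 0.2371] [-0.00037668 -0.00308879  0.20655342]
((-0.0005643684417009354, -0.001925756223499775), (0.0554676316678524, 0.015760105103254318), 10.412691116333008)
```

```bash
python3 - <<'E'
from h import *
pos,rpy=np.load('pics/s3.npy');W=wcloud(np.load('pics/w3.npy'),pos,rpy);p=cv2.imread('pics/w3.png')
L=(W-pos)@R.from_euler('xyz',rpy).as_matrix();b=np.stack([-L[...,1],-L[...,0],W[...,2]],-1)
m=np.zeros((400,640),bool);m[170:260,265:375]=1
for lo in np.arange(.10,.26,.008):
    q=b[m&(b[...,2]>lo)&(b[...,2]<lo+.008)&(abs(b[...,0])<.04)]
    if len(q)>5:
        l=q[q[:,0]<-.015];r=q[q[:,0]>.015]
        print(lo.round(3),len(q),'x',q[:,0].min().round(4),q[:,0].max().round(4),'y',q[:,1].min().round(4),q[:,1].max().round(4),'L',np.median(l[:,1]).round(4) if len(l) else '','R',np.median(r[:,1]).round(4) if len(r) else '')
E
```

```text
0.124 30 x -0.0172 0.0094 y -0.0182 -0.0048 L -0.0048 R 
0.132 59 x -0.0149 0.0156 y -0.0187 -0.0075 L  R -0.0075
0.14 63 x -0.0162 0.0152 y -0.0181 -0.0078 L -0.0079 R -0.0084
0.148 78 x -0.0159 0.0159 y -0.0184 -0.0057 L -0.0086 R -0.0062
0.156 224 x -0.0166 0.0162 y -0.0186 0.0045 L -0.0041 R -0.0016
0.164 521 x -0.015 0.0147 y -0.0163 0.0024 L -0.0 R 
0.172 71 x -0.0148 0.0065 y -0.0117 -0.0038 L  R 
0.18 61 x -0.0074 0.0078 y -0.0093 -0.003 L  R 
0.188 286 x -0.0288 0.0284 y -0.0099 0.0059 L -0.0047 R -0.0046
0.196 673 x -0.0287 0.0283 y -0.0063 0.0029 L -0.0028 R -0.0029
0.204 74 x -0.0278 0.0278 y -0.0055 -0.0007 L -0.0042 R -0.0038
0.212 95 x -0.0287 0.0276 y -0.0051 -0.0001 L -0.0041 R -0.004
0.22 93 x -0.0282 0.0277 y -0.0053 -0.0013 L -0.0041 R -0.0042
0.228 218 x -0.0286 0.0276 y -0.0054 -0.0013 L -0.0041 R -0.0039
0.236 64 x -0.0142 0.0138 y -0.0105 -0.004 L  R 
0.244 213 x -0.0223 0.0208 y -0.011 -0.0081 L -0.0105 R -0.0104
0.252 488 x -0.0248 0.0239 y -0.012 -0.0083 L -0.011 R -0.011
```

>>> {"fn": "move_arm", "kwargs": {"rows": "0 0 0 -0.002 0 0.012 0;0 0 0 0 -0.006 0 0;0 0 0 0 -0.006 0 0;0 0 0 0 0 0 0"}}

```text
t: 11.65
eef_pos: [0.5534, 0.2168, 0.245]
ee_rot: [-3.142, -0.0, -1.775]
force: [-0.2, 0.0, -1.0]
width: 0.0178
gripper_force: 50.0
```

>>> {"fn": "move_arm", "kwargs": {"rows": "0 0 0 0 -0.003 0 0;0 0 0 0 -0.003 0 0;0 0 0 0 -0.003 0 0;0 0 0 0 0 0 0"}}

```text
t: 12.15
eef_pos: [0.5613, 0.2152, 0.2449]
ee_rot: [3.141, -0.0, -1.775]
force: [-3.2, 1.2, 1.8]
width: 0.0178
gripper_force: 50.0
```

>>> {"fn": "move_arm", "kwargs": {"rows": "0 0 0 0 -0.003 0 0;0 0 0 0 -0.003 0 0;0 0 0 0 0 0 0"}}

```text
t: 12.52
eef_pos: [0.5672, 0.2137, 0.2448]
ee_rot: [3.141, -0.0, -1.775]
force: [-4.8, 1.8, -0.3]
width: 0.0178
gripper_force: 50.0
```

>>> {"fn": "move_arm", "kwargs": {"rows": "0 0 0 0 -0.003 0 0;0 0 0 0 -0.003 0 0;0 0 0 0 0 0 0"}}

```text
t: 12.9
eef_pos: [0.5724, 0.2124, 0.2443]
ee_rot: [3.14, -0.001, -1.775]
force: [-6.9, 1.0, -0.8]
width: 0.0178
gripper_force: 50.0
```

>>> {"fn": "move_arm", "kwargs": {"rows": "0 0 0 0 -0.0015 0 0;0 0 0 0 0 0 0;0 0 0 0 0 0 0"}}

```text
t: 13.28
eef_pos: [0.5737, 0.2123, 0.2442]
ee_rot: [3.139, -0.001, -1.775]
force: [-6.7, 2.0, -0.5]
width: 0.0176
gripper_force: 50.0
```

>>> {"fn": "move_arm", "kwargs": {"rows": "0 0 0 0 -0.0015 0 0;0 0 0 0 0 0 0"}}

```text
t: 13.52
eef_pos: [0.5751, 0.212, 0.2441]
ee_rot: [3.139, -0.001, -1.775]
force: [-6.0, 2.8, -1.1]
width: 0.0175
gripper_force: 50.0
```

>>> {"fn": "move_arm", "kwargs": {"rows": "0 0 0 0 -0.002 0 0;0 0 0 0 0 0 0"}}

```text
t: 13.78
eef_pos: [0.577, 0.2117, 0.2441]
ee_rot: [3.139, -0.001, -1.775]
force: [-6.1, 3.2, -1.1]
width: 0.0177
gripper_force: 50.0
```

>>> {"fn": "move_arm", "kwargs": {"rows": "0 0 0 0 -0.002 0 0;0 0 0 0 0 0 0"}}

```text
t: 14.02
eef_pos: [0.5791, 0.2115, 0.244]
ee_rot: [3.139, -0.0, -1.775]
force: [-6.8, 2.8, -2.1]
width: 0.0178
gripper_force: 50.0
```

>>> {"fn": "move_arm", "kwargs": {"rows": "0 0 0 0 -0.002 0 0;0 0 0 0 0 0 0"}}

```text
t: 14.28
eef_pos: [0.5809, 0.2111, 0.244]
ee_rot: [3.139, -0.0, -1.775]
force: [-6.8, 3.5, -1.7]
width: 0.0176
gripper_force: 50.0
```

>>> {"fn": "move_arm", "kwargs": {"rows": "0 0 0 0 -0.002 0 0;0 0 0 0 0 0 0"}}

```text
t: 14.52
eef_pos: [0.583, 0.2109, 0.244]
ee_rot: [3.139, -0.0, -1.775]
force: [-6.7, 3.0, -1.9]
width: 0.0176
gripper_force: 50.0
```

>>> {"fn": "move_arm", "kwargs": {"rows": "0 0 0 0 -0.002 0 0;0 0 0 0 0 0 0"}}

```text
t: 14.78
eef_pos: [0.5851, 0.2107, 0.2441]
ee_rot: [3.139, 0.0, -1.775]
force: [-6.1, 4.7, -1.5]
width: 0.0178
gripper_force: 50.0
```

>>> {"fn": "move_arm", "kwargs": {"rows": "0 0 0 0 -0.002 0 0;0 0 0 0 0 0 0"}}

```text
t: 15.02
eef_pos: [0.5875, 0.2106, 0.2443]
ee_rot: [3.14, 0.001, -1.774]
force: [-5.5, 5.9, -2.8]
width: 0.0177
gripper_force: 50.0
```

>>> {"fn": "move_arm", "kwargs": {"rows": "0 0 0 0 -0.0015 0 0;0 0 0 0 0 0 0"}}

```text
t: 15.28
eef_pos: [0.5899, 0.211, 0.2448]
ee_rot: [-3.141, 0.003, -1.774]
force: [-2.4, 6.7, -3.5]
width: 0.0176
gripper_force: 50.0
```

>>> {"fn": "move_arm", "kwargs": {"rows": "0 0 0 0 -0.0015 0 0;0 0 0 0 0 0 0"}}

```text
t: 15.52
eef_pos: [0.5917, 0.209, 0.2452]
ee_rot: [-3.14, -0.0, -1.775]
force: [0.3, -1.4, -1.4]
width: 0.0176
gripper_force: 50.0
```

The push force vanished, so the bar is inside. Next I'll slide along +y onto the nose.

>>> {"fn": "move_arm", "kwargs": {"rows": "0 0 0 -0.004 0 0 0;0 0 0 -0.004 0 0 0;0 0 0 0 0 0 0"}}

```text
t: 15.9
eef_pos: [0.5927, 0.2171, 0.245]
ee_rot: [-3.142, -0.0, -1.774]
force: [-0.4, 0.4, -0.5]
width: 0.0178
gripper_force: 50.0
```

>>> {"fn": "move_arm", "kwargs": {"rows": "0 0 0 -0.004 0 0 0;0 0 0 -0.004 0 0 0;0 0 0 -0.004 0 0 0;0 0 0 0 0 0 0;0 0 0 0 0 0 0"}}

```text
t: 16.52
eef_pos: [0.5949, 0.2286, 0.245]
ee_rot: [3.141, -0.0, -1.775]
force: [0.3, -0.2, -0.8]
width: 0.0173
gripper_force: 50.0
```

```bash
python3 - <<'E'
from h import *
s=arm.get_state();print(s['t'],s['eef_pos'],np.degrees(s['ee_rot']),s['force'])
pw,dw=arm.grab_frame('wrist');np.save('pics/w4.npy',dw);cv2.imwrite('pics/w4.png',pw)
pt,dt=arm.grab_frame('top');ps,ds=arm.grab_frame('scene')
r=lambda i,w,h:cv2.resize(i,(w,h),interpolation=cv2.INTER_CUBIC)
cv2.imwrite('pics/c4.png',np.vstack([np.hstack([r(pt[140:210,200:284],400,300),r(ps[130:205,350:440],400,300)]),r(pw[150:280,160:480],800,300)]))
E
```

```text
16.525 [0.59494412 0.22861819 0.24500059] [ 1.79993867e+02 -2.78379027e-03 -1.01674927e+02] [ 0.27970467 -0.179466   -0.77695341]
```

View pics/c4.png

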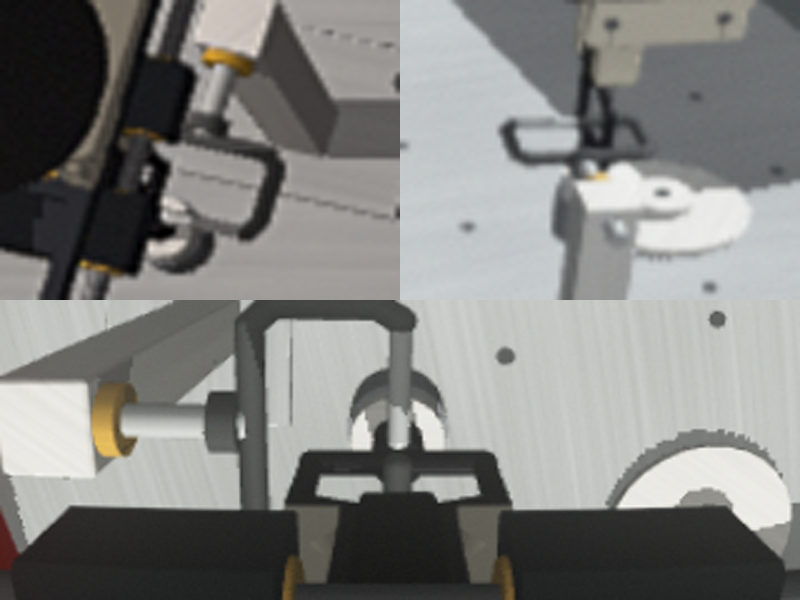

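The wrist crop shows the front bar passing through the eye at (397,470). The gate is shut straight in line behind it, from (400,325) to (400,445). Now I'll lower until the hook carries the brush.

>>> {"fn": "move_arm", "kwargs": {"rows": "0 0 0 0 0 0.006 0;0 0 0 0 0 0.006 0;0 0 0 0 0 0.005 0;0 0 0 0 0 0 0"}}

```text
t: 17.18
eef_pos: [0.5947, 0.2284, 0.2273]
ee_rot: [3.141, -0.001, -1.775]
force: [0.7, 0.4, -0.2]
width: 0.0178
gripper_force: 50.0
```

>>> {"fn": "move_arm", "kwargs": {"rows": "0 0 0 0 0 0.002 0;0 0 0 0 0 0 0"}}

```text
t: 17.42
eef_pos: [0.595, 0.2286, 0.2261]
ee_rot: [3.142, 0.0, -1.775]
force: [0.3, -0.2, -1.0]
width: 0.0174
gripper_force: 50.0
```

>>> {"fn": "move_arm", "kwargs": {"rows": "0 0 0 0 0 0.001 0;0 0 0 0 0 0 0"}}

```text
t: 17.68
eef_pos: [0.595, 0.2286, 0.2251]
ee_rot: [-3.142, 0.0, -1.775]
force: [-1.5, -1.3, -1.1]
width: 0.0181
gripper_force: 50.0
```

>>> {"fn": "move_arm", "kwargs": {"rows": "0 0 0 0 0 0.001 0;0 0 0 0 0 0 0"}}

```text
t: 17.92
eef_pos: [0.595, 0.2286, 0.224]
ee_rot: [-3.142, 0.0, -1.775]
force: [-0.6, 0.4, -0.8]
width: 0.0178
gripper_force: 50.0
```

>>> {"fn": "move_arm", "kwargs": {"rows": "0 0 0 0 0 0.001 0;0 0 0 0 0 0 0"}}

```text
t: 18.18
eef_pos: [0.5952, 0.2286, 0.2236]
ee_rot: [-3.141, 0.0, -1.775]
force: [-0.2, -0.1, 2.4]
width: 0.0179
gripper_force: 50.0
```

>>> {"fn": "move_arm", "kwargs": {"rows": "0 0 0 0 0 0.0007 0;0 0 0 0 0 0 0"}}

```text
t: 18.42
eef_pos: [0.5953, 0.2286, 0.2234]
ee_rot: [-3.14, 0.001, -1.774]
force: [-1.8, -0.6, 6.9]
width: 0.0177
gripper_force: 50.0
```

>>> {"fn": "move_arm", "kwargs": {"rows": "0 0 0 0 0 -0.0009 0;0 0 0 0 0 0 0;0 0 0 0 0 0 0.021;0 0 0 0 0 0 0.024;0 0 0 0 0 0 0.03;0 0 0 0 0 0 0.04;0 0 0 0 0 0 0.05;0 0 0 0 0 0 0.05"}}

```text
t: 19.42
eef_pos: [0.595, 0.2286, 0.2233]
ee_rot: [-3.142, 0.0, -1.775]
force: [0.3, 0.4, -0.1]
width: 0.0492
gripper_force: 0.0
```

>>> {"fn": "move_arm", "kwargs": {"rows": "0 0 0 0 0 0 0.05;0 0 0 0 0 0 0.05;0 0 0 0 0 0 0.05;0 0 0 0 0 0 0.05;0 0 0 0 0 0 0.05;0 0 0 0 0 0 0.05"}}

```text
t: 20.18
eef_pos: [0.595, 0.2286, 0.2233]
ee_rot: [3.142, 0.0, -1.775]
force: [-0.2, -0.2, -0.1]
width: 0.0499
gripper_force: 0.0
```

>>> {"fn": "move_arm", "kwargs": {"rows": "0 0 0 0 0 -0.02 0.05;0 0 0 0 0 -0.03 0.05;0 0 0 0 0 -0.04 0.05;0 0 0 0 0 -0.04 0.05;0 0 0 0 0 0 0.05;0 0 0 0 0 0 0.05;0 0 0 0 0 0 0.05;0 0 0 0 0 0 0.05"}}

```text
t: 21.18
eef_pos: [0.5948, 0.2285, 0.3523]
ee_rot: [3.141, -0.001, -1.775]
force: [-0.5, 1.0, 0.0]
width: 0.0498
gripper_force: 0.0
```

```bash
python3 - <<'E'
from h import *
s=arm.get_state();print(s['t'],s['eef_pos'],s['width'],s['force'])
pw,dw=arm.grab_frame('wrist');W=wcloud(dw,s['eef_pos'],s['ee_rot'])
pt,dt=arm.grab_frame('top');ps,ds=arm.grab_frame('scene')
r=lambda i,w,h:cv2.resize(i,(w,h),interpolation=cv2.INTER_CUBIC)
cv2.imwrite('pics/c5.png',np.vstack([np.hstack([r(pt[140:210,200:284],400,300),r(ps[130:205,350:440],400,300)]),r(pw[130:290,160:480],600,300).copy() if 0 else r(pw[150:280,160:480],800,300)]))
F=np.array([.5911,.2063]);a=np.radians(-11.7);ex=np.array([np.cos(a),np.sin(a)]);ey=np.array([-ex[1],ex[0]])
b=np.stack([(W[...,:2]-F)@ex,(W[...,:2]-F)@ey,W[...,2]],-1)
m=(pw.max(2)<60)&(abs(b[...,0])<.04)&(b[...,1]>0)&(b[...,1]<.06)
for lo in np.arange(.15,.27,.01):
    q=b[m&(b[...,2]>lo)&(b[...,2]<lo+.01)]
    if len(q)>5:print(lo.round(2),len(q),q.mean(0).round(4),q.min(0).round(3),q.max(0).round(3))
E
```

```text
21.175 [0.59480306 0.22848592 0.3522934 ] 0.04975646255455657 [-0.50839435  1.01797238  0.0147423 ]
0.16 174 [0.0003 0.0197 0.1646] [-0.028  0.015  0.161] [0.027 0.022 0.169]
0.17 16 [0.0025 0.0192 0.1751] [-0.027  0.018  0.171] [0.026 0.021 0.18 ]
0.18 20 [0.0019 0.0189 0.1839] [-0.026  0.018  0.18 ] [0.026 0.021 0.189]
0.19 55 [-0.0042  0.0195  0.1968] [-0.028  0.011  0.19 ] [0.026 0.023 0.2  ]
0.2 144 [0.0016 0.0211 0.2032] [-0.025  0.013  0.2  ] [0.023 0.041 0.209]
0.21 52 [-0.0008  0.0126  0.2148] [-0.009  0.012  0.211] [0.007 0.014 0.219]
0.22 37 [-0.0014  0.0129  0.2242] [-0.01   0.012  0.22 ] [0.007 0.014 0.229]
0.23 61 [-0.0017  0.0128  0.2346] [-0.01   0.012  0.23 ] [0.006 0.015 0.24 ]
0.24 54 [-0.0016  0.0128  0.2448] [-0.01   0.012  0.24 ] [0.006 0.013 0.25 ]
0.25 370 [-0.0016  0.0193  0.2561] [-0.01   0.012  0.25 ] [0.006 0.029 0.258]
```

View pics/c5.png

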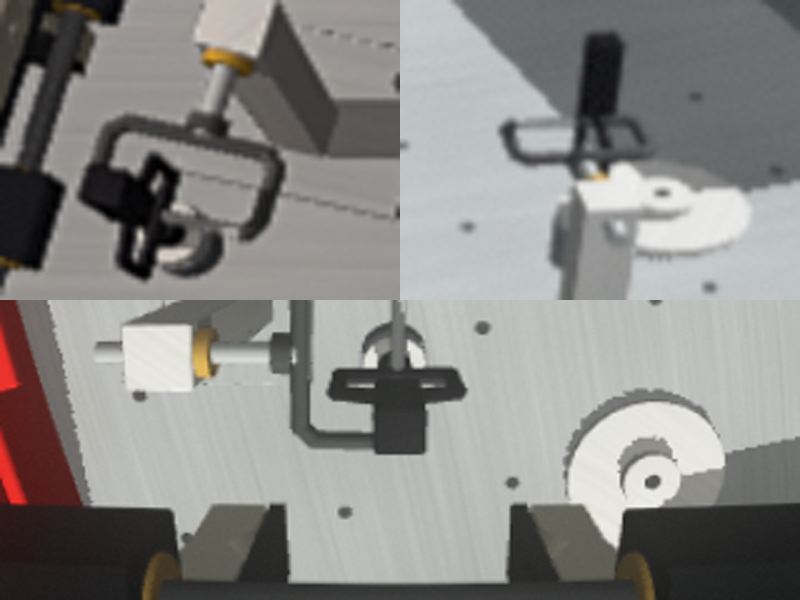

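The brush hangs upright from the nose, with its eye at (397,385) in the wrist crop. The eye centre is about 21 mm to +y and 0.181 m high, the gate is shut in line, and the fingers are clear above. I'm handing it in.

```bash
python3 -c "
from station import arm
print(arm.job_done())"
```

```text
the job is handed in; nothing more can be done
None
```

The D-eye brush is clipped onto the snap hook and hangs by its eye from the fixed nose, with the gate shut and the robot clear; I handed the job in at about 21 s, and no verdict came back.

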